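# Hang the stained slide racks to drain

## Robot

A 6-joint arm with a two-finger parallel gripper is mounted at the origin on a cart in front of the work surface, level with it; the furniture and walls round the work are solid. World frame = base frame: x ahead of the robot, y to its left, z up, the work surface at z = 0. Lengths are in m, angles in rad, forces in N, time in s.
With the tool pointing down it reaches from about 0.35 to 0.775 m from the base axis. Payload 5.5 kg.
Tool frame: the origin (TCP) lies between the finger pads; the fingertips stand 8 mm ahead of it and the grasp point (between the pads) lies 11 mm behind it; z points along the fingers, y is the line along which they close (so a half turn about z gives the same grasp; the last joint's range is limited). The gripper opens to 85 mm and grips with 20 to 120 N. Pads are 22 mm wide; open, the fingers measure 114 mm over their backs; the gripper's body (76 mm by 85 mm) begins 54 mm behind the grasp point. The pads swing forward as they close: fully open they stand 13 mm farther back than shut.
Start: joints at [1.002, 0.313, 0.046, 1.304, 0, 1.431], TCP at [0.239, 0.523, 0.239] pointing down, gripper open.
Joint ranges: [-2.76, 2.76], [-0.86, 1.69], [-1.03, 1.26], [-2.2, 2.34], [-1.47, 1.5], [-3.14, 3.14]. Speed limits (rad/s): [2.57, 2.57, 3.14, 3.14, 3.14, 3.14].

## Interface

Orientations are given as a unit quaternion [w, x, y, z].
In Python, from workcell import env gives the robot as it stands.
- The arm moves only by the tool move_arm, never from a script. Its argument "moves" is one flat list of numbers, 5 for each row, row after row: the shift along the world's x, y, z in m, then the turn about the world's z in rad, then the finger opening in m, from 0 to 0.0854. A call has 1 to 12 rows; each row is the pose to reach, as a shift and turn from the pose commanded when the call began; what a row does not reach only later rows make up. A row lasts 1/12 s, in which the tool goes at most 41.7 mm and 7.16 degrees, less where a joint would pass 70% of its speed; a pose out of reach is approached as far as the arm can. A call with a gripper value outside its range is refused whole. The fingers move at their own pace and stop on an object; "newtons" is the grip in N (left out, the last holds). Time passes only in rows, so rows that repeat a pose let the fingers close. It gives the time, the measured TCP pose, the force, the opening and the grip force at its end, in the units of the state.
- env.get_state(): the state, without advancing time (a new reading comes with each control period).
- env.read_camera(name): name is "scene" or "top" or "wrist"; returns a dict with "pixels" (400x640x3 uint8, red, green, blue), "camera_matrix" (3x3 intrinsics, pixels), "distortion" ([k1, k2, p1, p2, k3] as OpenCV has them; the pictures are not rectified), "rvec" (rotation vector, rad) and "tvec" (3), from world to camera coordinates, as OpenCV has them. Camera axes: x right, y down, z forward; pixel columns grow to the right and rows downward; lengths in m; the calibration is good to about 2 mm. A picture is of the moment at which its call begins. There is no depth.
- env.hand_in(): hands the job in; it is judged then, once.
The state is a dict: "clock": time; "joint_pos": joint angles; "qvel": joint speeds; "tau": joint torques, N m; "tcp_pos": TCP position; "orientation": TCP orientation; "wrist_force": force on the tool from outside, world axes, zero at the start; "ft_torque": the same for the moment, N m; "finger_gap": finger opening in m; "grip_force": force on a finger pad.
Only numpy, scipy, OpenCV 4.12 (cv2) and the standard library are available. Lean on these libraries where they do the work, as an engineer would, in place of code of your own. Each camera call takes 0.05 s, during which the arm holds its last target. There are 200 camera calls.

## Task

The stained slides are ready to drain. Swing the draining stand's arm out over its tray as far as it will go, and hang both slide racks on it by the eyes in their handles, inside the upturned tip, so that they hang level and still over the tray without touching each other. Keep the racks upright on the way and leave the glass dishes and bottles where they stand.

Things in the scene. Friction and masses are not known exactly. Their poses are not given: they have to be found in the camera images.
- rack_a: White slide rack, 86 (x) 38 (y) 129 (z) mm; origin: centre of underside. Basket to z 34 with five slides; gabled struts carry an upright handle 30 wide (x), 8 mm thick (y), z 60 to 129: solid grip z 98 to 129 (top edge 29 x 12), below it the eye, open along y, 20 wide, sill z 70, 90 degree V roof z 88 to apex z 98. Grip it across 30 or 8 mm. Stands in a dish.
- rack_b: A second slide rack, identical to rack_a, standing in another dish.
- rack_a_eye (a point): The seat of rack_a's eye: where the centre line of the arm's bar lies when the rack hangs on it; 92.3 mm above the rack's underside, on its middle. Axes as the rack's.
- rack_b_eye (a point): The same point of rack_b.
- dish_a: Loose open glass staining dish, 106 (x) x 58 (y) x 50 (z) mm, wall 4 mm, inner floor 5 mm up, 0.5 kg. Origin: centre of its underside. Three dishes stand side by side; two hold a rack, with about 6 mm play all round.
- dish_b: A second such dish.
- dish_c: A third such dish, the empty one.
- drain_stand: Fixed steel draining stand: tray 200 (x) x 140 (y) mm, rim 19 mm high, origin under its middle. The post, 14 mm thick, stands 80 mm from the middle towards the stand's +x; the arm's hub on top is 25 mm thick and reaches z 185.
- drain_arm (a joint): Stiff swivel arm, a round bar 8 mm thick, centre line 165 mm above the bench. 0 = folded aside to the stand's right (seen from the robot); it turns clockwise seen from above to its stop at 1.35 rad, where it points along the stand's -x over the middle of the tray. Stays where left.
- drain_pivot (a point): On the arm's turning axis at the height of the bar's centre line. Its x axis points along the bar to the tip, z up; the bar is straight from 20 to 133 mm along x, then slopes up to the tip.
- drain_tip (a point): The middle of the rounded end of the bar: 150 mm along the arm from the pivot and 10.5 mm higher than the straight bar.
- wash_bottle: Bystander: plastic wash bottle with a bent spout, 63 x 103 x 222 mm, standing behind the dishes. Origin: centre of its underside.
- bottle_stain: Bystander: small brown bottle, 34 mm thick, 78 mm high, behind the dishes. Origin: centre of its underside.
- bottle_oil: Bystander: smaller brown bottle, 26 mm thick, 62 mm high, behind the dishes. Origin: centre of its underside.
- bottle_ethanol: Bystander: round bottle, 56 mm thick, 105 mm high, to the right of the dishes. Origin: centre of its underside.
- spray_bottle: Fixed bystander: spray bottle, 77 x 93 x 263 mm, far to the right, beyond the dishes. Origin: centre of its underside.

How it is judged:
By the outcome, as a careful person would: the job done as asked, in the order asked, and still so for the second after the job is handed in, with the robot touching nothing.
It also fails if it takes over 72 s, if anything falls off the work surface, if the arm or the gripper's body presses on something with over 40 N, if the wrist force passes 120 N, or if a joint passes its speed limit or range.

## Working session

There is one attempt and no reset: what is moved stays moved. The work goes in short steps, Python scripts to look and compute and a tool call to move; the robot and the scene stay as the last step left them, time stands still between calls to the robot, and variables do not carry over. Pictures are saved under pics/ and viewed, at most 10 in all, crops included, and the job is handed in when it is done.

Besides the shell and the picture viewer there is one more tool, called after ">>>" by a JSON object that holds its "name" and its "arguments". move_arm: Moves the arm, as the interface text tells. Its arguments: {"type":"object","properties":{"moves":{"type":"array"},"newtons":{"type":"number"}},"required":["moves"]}

```bash
mkdir -p pics; cat > h.py <<'E'
import numpy as np,cv2
from workcell import env
def snap(n,f=None):
    c=env.read_camera(n)
    if f: cv2.imwrite('pics/'+f,c['pixels'][...,::-1])
    return c
def proj(c,P):
    return cv2.projectPoints(np.array(P,float).reshape(-1,1,3),c['rvec'],c['tvec'],c['camera_matrix'],np.array(c['distortion']))[0].reshape(-1,2)
def ray(c,uv):
    p=cv2.undistortPoints(np.array(uv,float).reshape(-1,1,2),c['camera_matrix'],np.array(c['distortion'])).reshape(-1,2)
    R=cv2.Rodrigues(np.array(c['rvec']))[0]; o=-R.T@np.array(c['tvec']).ravel()
    return o,np.c_[p,np.ones(len(p))]@R
def atz(c,uv,z):
    o,d=ray(c,uv); return o+d*((z-o[2])/d[:,2])[:,None]
E
python3 - <<'E'
from h import *
import pickle
cs={n:snap(n,n+'0.png') for n in('scene','top')}
pickle.dump(cs,open('c0.pkl','wb'))
for n,c in cs.items(): print(n,ray(c,[[320,200]]))
print(env.get_state())
E
```

```text
scene (array([-0.14358943, -0.72310195,  0.74524766]), array([[ 0.68369914,  0.4884501 , -0.54275097]]))
top (array([ 0.37465118, -0.16151535,  1.3640543 ]), array([[ 0.15590112, -0.00552759, -0.98778696]]))
{'clock': 0.1, 'joint_pos': array([ 1.00236511e+00,  3.13927322e-01,  4.50824904e-02,  1.30361610e+00,
       -3.66412894e-05,  1.43120495e+00]), 'qvel': array([ 0.001076  , -0.00275785,  0.00358386, -0.00083796, -0.00064539,
        0.00032341]), 'tau': array([ 4.09419998e-03, -4.81725419e+01,  2.99242991e+01,  1.26961918e-02,
       -2.07224394e-05, -5.93611091e-06]), 'tcp_pos': array([0.23886074, 0.5225391 , 0.23849276]), 'orientation': array([-2.71344732e-04,  2.12780580e-01,  9.77099653e-01, -7.87044161e-04]), 'wrist_force': array([-0.08091721, -0.12561995,  0.02041456]), 'ft_torque': array([0.01798663, 0.00241404, 0.01259763]), 'grip_force': 0.0, 'finger_gap': 0.08546329017417001}
```

View pics/scene0.png

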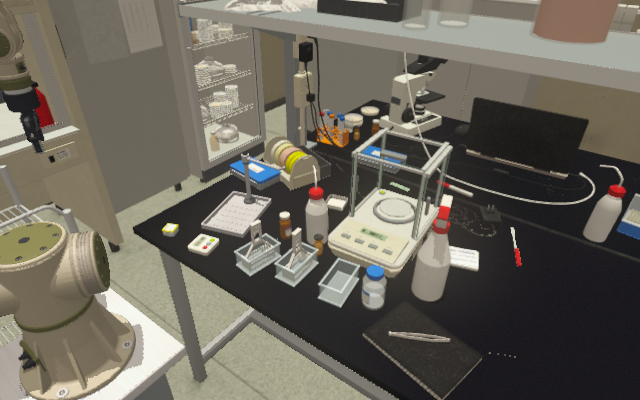

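View pics/top0.png

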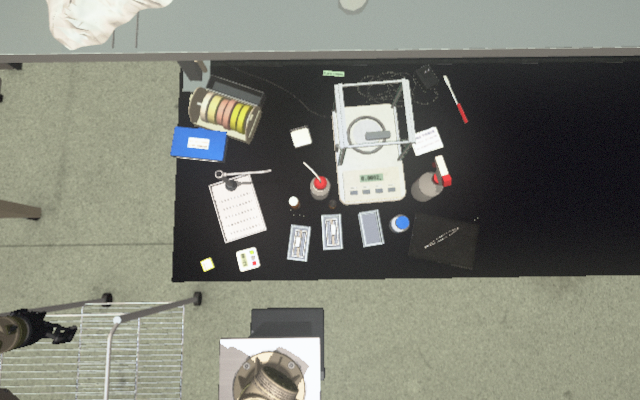

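The scene view shows the tray at about (237,212), rack handles near (256,232) and (296,240), and the empty dish at (340,280). In the top view the tray is at (238,208), racks at (299,242) and (332,231), the empty dish at (371,228), and the swivel arm runs from (231,175) to about (270,171). I'll enlarge both.

```bash
python3 - <<'E'
import cv2
a=cv2.imread('pics/top0.png')[145:275,195:395];cv2.imwrite('pics/topc.png',cv2.resize(a,None,fx=4,fy=4,interpolation=cv2.INTER_CUBIC))
a=cv2.imread('pics/scene0.png')[145:295,195:355];cv2.imwrite('pics/scc.png',cv2.resize(a,None,fx=4,fy=4,interpolation=cv2.INTER_CUBIC))
E
```

```text
(no output)
```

View pics/topc.png

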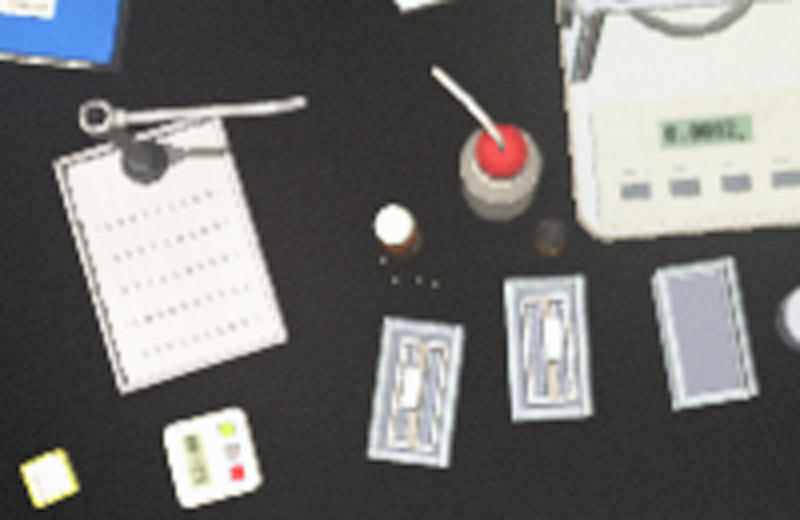

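View pics/scc.png

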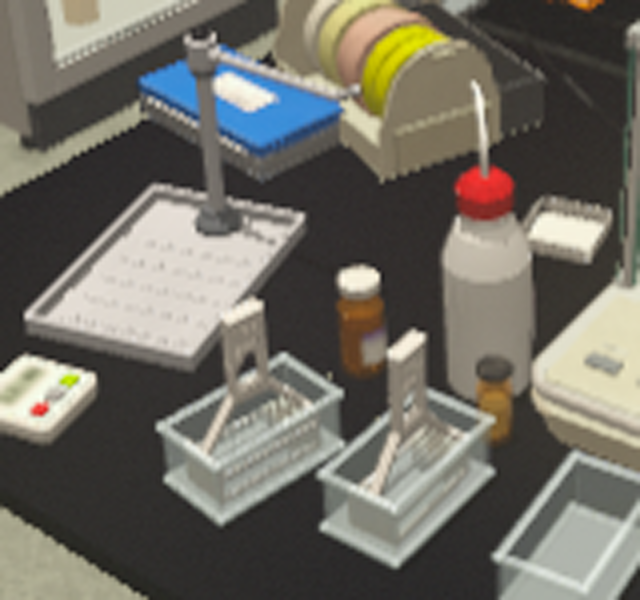

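Top crop (4x, offset 195,145): hub at (97,117), bar tip at (301,102). The tray rim corners are near (57,162), (222,117), (287,343) and (123,392), and the handle tops at (412,383) and (554,334). Scene crop: the handle tops are at (243,308) and (407,345), hub at (201,45), bar tip at (352,92).

```bash
cat > m.py <<'E'
from h import *
import pickle
cs=pickle.load(open('c0.pkl','rb'));T=cs['top'];S=cs['scene']
t=lambda L:np.array(L,float)/4+[195,145]-0.375
s=lambda L:np.array(L,float)/4+[195,145]-0.375
np.set_printoptions(precision=4,suppress=True)
def tri(a,b):
    o1,d1=ray(T,t([a]));o2,d2=ray(S,s([b]));d1,d2=d1[0],d2[0]
    k=np.linalg.lstsq(np.c_[d1,-d2],o2-o1,rcond=None)[0]
    p,q=o1+k[0]*d1,o2+k[1]*d2
    return (p+q)/2,np.linalg.norm(p-q)
if __name__=='__main__':
    print('hub',atz(T,t([[97,117]]),.185),tri((97,117),(201,42)))
    print('tip',atz(T,t([[301,102]]),.1755),tri((301,102),(352,92)))
    tr=atz(T,t([[57,162],[222,117],[287,343],[123,392]]),.019);print('tray',tr,tr.mean(0),np.linalg.norm(np.roll(tr,-1,0)-tr,axis=1))
    for n,c in dict(L=[(385,318),(465,325),(448,467),(368,459)],M=[(503,279),(584,275),(592,415),(512,420)],R=[(652,270),(735,258),(758,396),(674,409)]).items():
        p=atz(T,t(c),.05);e=(p[0]+p[1]-p[2]-p[3])/2;print(n,p.mean(0),np.linalg.norm(np.roll(p,-1,0)-p,axis=1),'yaw',np.arctan2(e[1],e[0]))
    for a,b in(((412,383),(243,308)),((554,334),(407,345))): print('handle',atz(T,t([a]),.134),tri(a,b))
    for n,a,z in(('wash',(500,150),.17),('stain',(394,225),.078),('oil',(550,235),.062)):print(n,atz(T,t([a]),z))
E
python3 m.py
```

```text
hub [[0.6424 0.1254 0.185 ]] (array([0.6458, 0.1287, 0.1709]), np.float64(0.0004430288600108925))
tip [[ 0.6536 -0.022   0.1755]] (array([ 0.6528, -0.0205,  0.1734]), np.float64(0.003477840910667149))
tray [[0.6425 0.1981 0.019 ]
 [0.6785 0.062  0.019 ]
 [0.4894 0.0073 0.019 ]
 [0.4517 0.1401 0.019 ]] [0.5655 0.1019 0.019 ] [0.1408 0.1968 0.138  0.1994]
L [ 0.4464 -0.0993  0.05  ] [0.0641 0.1129 0.0634 0.1122] yaw -0.12837568599869836
M [ 0.4805 -0.2041  0.05  ] [0.065  0.1118 0.0635 0.1126] yaw 0.0402676225892002
R [ 0.4896 -0.3295  0.05  ] [0.0675 0.1116 0.0676 0.1121] yaw 0.1269934046848286
handle [[ 0.4484 -0.1     0.134 ]] (array([ 0.4483, -0.0996,  0.1315]), np.float64(0.0006240578576424029))
handle [[ 0.4832 -0.2062  0.134 ]] (array([ 0.4831, -0.2059,  0.1297]), np.float64(0.0013825811295219486))
wash [[ 0.6164 -0.1679  0.17  ]]
stain [[ 0.5761 -0.084   0.078 ]]
oil [[ 0.5687 -0.2073  0.062 ]]
```

>>> {"name": "move_arm", "arguments": {"moves": [0.06,-0.06,0,0,0,0.12,-0.12,0,0,0,0.451,-0.498,0,0,0,0.451,-0.498,0,0,0,0.451,-0.498,0,0,0,0.451,-0.498,0,0,0,0.451,-0.498,0,0,0,0.451,-0.498,0,0,0,0.451,-0.498,0,0,0,0.451,-0.498,0,0,0,0.451,-0.498,0,0,0,0.451,-0.498,0,0,0], "newtons": 40}}

```text
clock: 1.1
tcp_pos: [0.5764, 0.1514, 0.239]
orientation: [-0.0, 0.213, 0.977, 0.0]
wrist_force: [0.4, 0.6, 0.4]
finger_gap: 0.0
grip_force: 0.0
```

>>> {"name": "move_arm", "arguments": {"moves": [0.112,-0.126,0,0,0,0.112,-0.126,0,0,0,0.112,-0.126,0,0,0,0.112,-0.126,0,0,0,0.112,-0.126,0,0,0,0.112,-0.126,0,0,0,0.112,-0.126,-0.04,0,0,0.112,-0.126,-0.08,0,0,0.112,-0.126,-0.089,0,0,0.112,-0.126,-0.089,0,0]}}

```text
clock: 1.93
tcp_pos: [0.6837, 0.0287, 0.1464]
orientation: [-0.005, 0.212, 0.977, -0.0]
wrist_force: [0.4, 0.1, -0.3]
finger_gap: -0.0003
grip_force: 0.0
```

>>> {"name": "move_arm", "arguments": {"moves": [-0.01,-0.008,0,0,0,-0.02,-0.011,0,0,0,-0.037,-0.013,0,0,0,-0.053,-0.013,0,0,0,-0.07,-0.011,0,0,0,-0.086,-0.006,0,0,0,-0.101,0.001,0,0,0,-0.115,0.011,0,0,0,-0.125,0.02,0,0,0,-0.134,0.031,0,0,0,-0.134,0.031,0,0,0]}}

```text
clock: 2.85
tcp_pos: [0.5526, 0.0605, 0.1522]
orientation: [0.001, 0.212, 0.977, 0.0]
wrist_force: [-0.3, -0.3, -0.3]
finger_gap: -0.0001
grip_force: 0.0
```

>>> {"name": "move_arm", "arguments": {"moves": [-0.006,0.009,0,0,0,-0.009,0.013,0,0,0,-0.011,0.017,0,0,0,-0.012,0.021,0,0,0,-0.012,0.021,0,0,0]}}

```text
clock: 3.27
tcp_pos: [0.5417, 0.0789, 0.1503]
orientation: [0.0, 0.213, 0.977, -0.001]
wrist_force: [0.2, -2.8, 1.0]
finger_gap: -0.0001
grip_force: 1.7
```

```bash
python3 - <<'E'
from h import *
import pickle
c=snap('top','top1.png');s=snap('scene','scene1.png');pickle.dump({'top':c,'scene':s},open('c1.pkl','wb'))
a=c['pixels'][150:250,195:295,::-1];b=s['pixels'][140:240,190:290,::-1]
cv2.imwrite('pics/c1.png',cv2.resize(np.hstack([a,b]),None,fx=4,fy=4,interpolation=cv2.INTER_CUBIC))
E
```

```text
(no output)
```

View pics/c1.png

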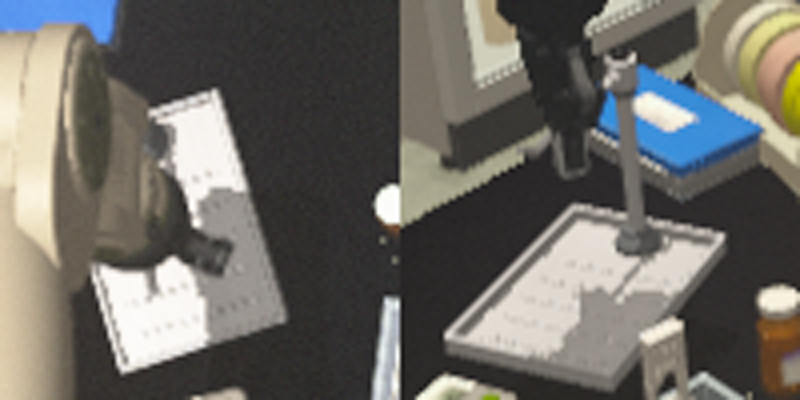

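The gripper still hides most of the bar. In the scene part its end shows to the left of the fingers, at about (535,150). The contact force has begun to rise, so I'll push a little more to confirm the stop.

>>> {"name": "move_arm", "arguments": {"moves": [-0.001,0.003,0,0,0,-0.002,0.006,0,0,0,-0.002,0.006,0,0,0]}}

```text
clock: 3.62
tcp_pos: [0.5413, 0.0804, 0.1506]
orientation: [0.002, 0.215, 0.977, -0.005]
wrist_force: [3.3, -19.0, 0.3]
finger_gap: 0.0002
grip_force: 9.8
```

>>> {"name": "move_arm", "arguments": {"moves": [0.005,-0.03,0,0,0,0.007,-0.05,0.03,-0.1,0,-0.02,-0.09,0.06,-0.22,0.05,-0.06,-0.12,0.06,-0.34,0.05,-0.092,-0.15,0.06,-0.46,0.05,-0.092,-0.185,0.06,-0.58,0.05,-0.092,-0.185,0.06,-0.7,0.05,-0.092,-0.185,0.06,-0.82,0.05,-0.092,-0.185,0.06,-0.94,0.05,-0.092,-0.185,0.06,-1.06,0.05,-0.092,-0.185,0.06,-1.18,0.05,-0.092,-0.185,0.06,-1.27,0.05]}}

```text
clock: 4.62
tcp_pos: [0.4474, -0.0994, 0.21]
orientation: [-0.001, 0.753, 0.658, 0.0]
wrist_force: [0.3, -0.2, 1.1]
finger_gap: 0.0496
grip_force: 0.0
```

```bash
python3 - <<'E'
from h import *
import pickle
c=snap('top','top2.png');s=snap('scene','scene2.png');w=snap('wrist','wrist2.png');pickle.dump({'top':c,'scene':s,'wrist':w},open('c2.pkl','wb'))
a=c['pixels'][155:250,205:300,::-1];b=s['pixels'][140:235,195:290,::-1]
i=np.hstack([cv2.resize(x,None,fx=4,fy=4,interpolation=cv2.INTER_CUBIC) for x in(a,b)])
cv2.imwrite('pics/c2.png',i);g=env.get_state();print(g['tcp_pos'],g['orientation'],g['joint_pos'])
E
```

```text
[ 0.44742704 -0.09947133  0.21003403] [-5.66379629e-04  7.50152274e-01  6.61264834e-01  2.52161345e-04] [-3.94812922e-01  1.00973430e-01 -2.94189144e-01  1.17643108e+00
  9.49607243e-04  1.30177179e+00]
```

View pics/c2.png

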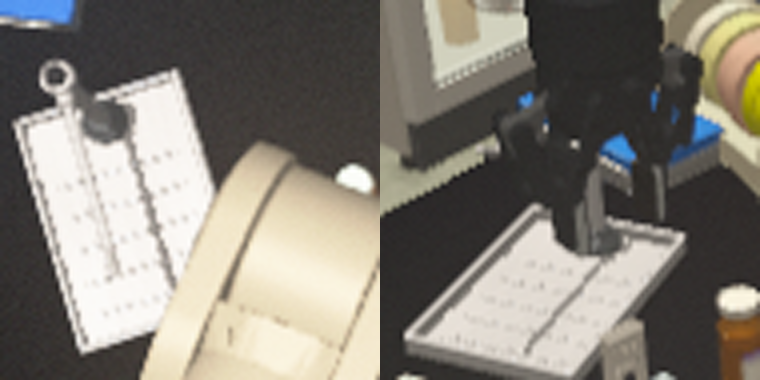

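View pics/wrist2.png

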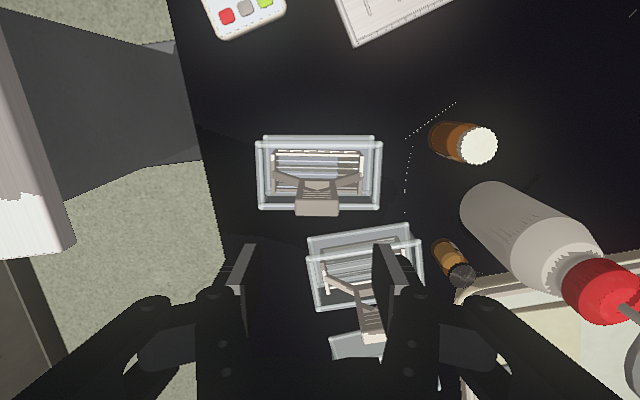

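In the top part, the bar now runs from the hub at (58,77) to the tip at (113,275), over the tray. The wrist view shows rack L's handle top at about (317,205), roughly centred between the fingers, with rack M's at (372,335) behind it.

```bash
python3 - <<'E'
from m import *
c=pickle.load(open('c2.pkl','rb'));W=c['wrist']
f=lambda L:np.array(L,float)/4+[205,155]-.375
h=atz(c['top'],f([[58,77]]),.185)[0];b=atz(c['top'],f([[113,275]]),.1755)[0];b2=atz(c['top'],f([[70,110],[98,222]]),.169)
d=b-h;print('hub',h,'tip',b,np.hypot(*d[:2]),np.arctan2(d[1],d[0])); d=b2[1]-b2[0];print(b2,np.arctan2(d[1],d[0]))
st=[0.4474,-0.0995]
print('tcp proj at z',[(z,proj(W,[*st,z]).round()) for z in(.21,.134)])
print('handle L edges',atz(W,[[295,205],[339,205],[317,215],[317,205]],.134))
print('handle M',atz(W,[[372,337]],.134))
p=atz(W,[[256,140],[382,137],[381,208],[260,208]],.05);print(p,p.mean(0))
print(proj(W,[[.4483,-.0997,.134],[.4831,-.206,.134]]))
E
```

```text
hub [0.6424 0.1247 0.185 ] tip [0.4978 0.0844 0.1755] 0.15006696976290176 -2.8696764580515923
[[0.621  0.1192 0.169 ]
 [0.5375 0.0973 0.169 ]] -2.884230279395055
tcp proj at z [(0.21, array([[316., 266.]])), (0.134, array([[316., 210.]]))]
handle L edges [[ 0.4338 -0.0944  0.134 ]
 [ 0.4625 -0.0981  0.134 ]
 [ 0.4473 -0.1032  0.134 ]
 [ 0.4482 -0.0962  0.134 ]]
handle M [[ 0.4759 -0.2044  0.134 ]]
[[ 0.3995 -0.058   0.05  ]
 [ 0.5083 -0.0693  0.05  ]
 [ 0.5028 -0.1341  0.05  ]
 [ 0.3921 -0.12    0.05  ]] [ 0.4507 -0.0954  0.05  ]
[[317.847  209.9189]
 [381.8241 337.7148]]
```

>>> {"name": "move_arm", "arguments": {"moves": [0.0005,0,-0.03,0,0.05,0.0005,0,-0.06,0,0.05,0.0005,0,-0.085,0,0.05,0.0005,0,-0.103,0,0.05,0.0005,0,-0.103,0,0.05,0.0005,0,-0.103,0,0.02,0.0005,0,-0.103,0,0.02,0.0005,0,-0.103,0,0.02,0.0005,0,-0.103,0,0.02], "newtons": 40}}

```text
clock: 5.52
tcp_pos: [0.4491, -0.1001, 0.1086]
orientation: [0.001, 0.751, 0.661, 0.001]
wrist_force: [0.4, -0.3, -0.8]
finger_gap: 0.0295
grip_force: 41.1
```

>>> {"name": "move_arm", "arguments": {"moves": [0,0,0.008,0,0.02,0,0,0.022,0,0.02,0,0,0.042,0,0.02,0,0,0.062,0,0.02,0,0,0.082,0,0.02,0,0,0.096,0,0.02,0,0,0.1,0,0.02,0,0.01,0.1,0.03,0.02,0,0.025,0.1,0.1,0.02,0.001,0.042,0.1,0.2,0.02,0.002,0.06,0.1,0.32,0.02,0.003,0.08,0.1,0.44,0.02]}}

```text
clock: 6.52
tcp_pos: [0.4502, -0.0185, 0.2063]
orientation: [-0.001, 0.586, 0.81, -0.0]
wrist_force: [0.1, -0.5, -1.3]
finger_gap: 0.0295
grip_force: 41.2
```

>>> {"name": "move_arm", "arguments": {"moves": [0.001,0.02,0,0.12,0.02,0.002,0.04,0,0.24,0.02,0.003,0.06,0,0.36,0.02,0.003,0.075,0,0.48,0.02,0.003,0.086,-0.002,0.6,0.02,0.003,0.09,-0.005,0.72,0.02,0.004,0.0915,-0.008,0.84,0.02,0.004,0.0915,-0.011,0.96,0.02,0.004,0.0915,-0.014,1.08,0.02,0.004,0.0915,-0.016,1.2,0.02,0.004,0.0915,-0.016,1.32,0.02,0.004,0.0915,-0.016,1.44,0.02]}}

```text
clock: 7.52
tcp_pos: [0.4538, 0.0725, 0.19]
orientation: [-0.001, -0.094, 0.996, 0.0]
wrist_force: [-0.9, -0.1, -0.5]
finger_gap: 0.0292
grip_force: 41.1
```

>>> {"name": "move_arm", "arguments": {"moves": [0,0,0,0.06,0.02,0,0,0,0.094,0.02,0,0,0,0.094,0.02,0,0,0,0.094,0.02,0,0,0,0.094,0.02,0,0,0,0.094,0.02]}}

```text
clock: 8.02
tcp_pos: [0.4547, 0.072, 0.191]
orientation: [-0.0, -0.137, 0.991, 0.0]
wrist_force: [0.0, -0.0, 0.2]
finger_gap: 0.029
grip_force: 41.1
```

```bash
python3 - <<'E'
from m import *
c={n:snap(n) for n in('top','scene','wrist')};pickle.dump(c,open('c3.pkl','wb'))
a=c['scene']['pixels'][130:230,190:290,::-1];b=c['wrist']['pixels'][:,:,::-1]
cv2.imwrite('pics/c3.png',np.hstack([cv2.resize(a,(400,400),interpolation=cv2.INTER_CUBIC),b[:,120:520]]))
g=env.get_state();print(g['tcp_pos'],g['orientation'],g['wrist_force'])
phi=np.arctan2(g['orientation'][2],g['orientation'][1]);print('toolyaw',2*phi-np.pi/2)
P=np.array([.6424,.1248,.165]);u=np.array([-.9625,-.2711,0])
print('bar proj scene',proj(c['scene'],[P+u*r for r in(.05,.133)]+[P+u*.15+[0,0,.0105]]))
E
```

```text
[0.455  0.0718 0.1913] [-0.     -0.1371  0.9906  0.0001] [-0.4898 -0.4935 -0.8982]
toolyaw 1.8457946801535674
bar proj scene [[236.9392 164.7106]
 [222.1869 177.5619]
 [218.4975 177.1061]]
```

View pics/c3.png

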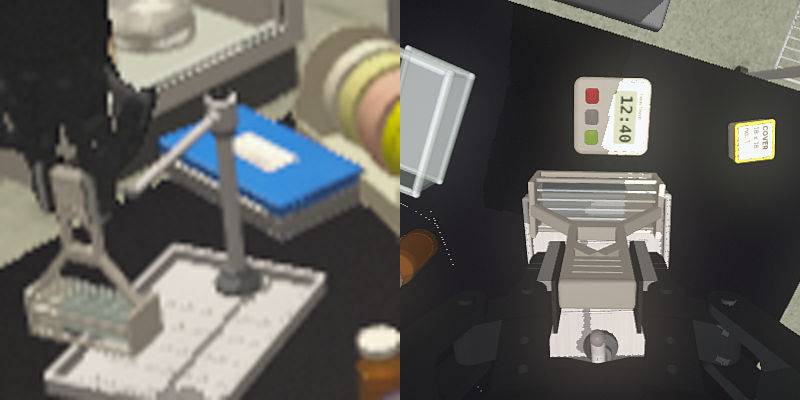

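The scene crop shows rack A upright in the grip, with the bar's end at about (122,187) beside the handle. In the wrist part the handle is centred at column 597 and an upright rod-like end shows at (597,340). I'll check that against the bar's projection.

```bash
python3 - <<'E'
from m import *
c=pickle.load(open('c3.pkl','rb'))
P=np.array([.6424,.1248,.165]);u=np.array([-.9625,-.2711,0])
L=[P+u*r for r in(.0,.133)]+[P+u*.15+[0,0,.0105]]+[P*[1,1,0]]
print('wrist (crop col +280)',proj(c['wrist'],L)+[280,0])
# apparent handle top center in wrist: edges (555..637, ~293)
H=P+u*.195;H[2]=.191-.1035+.129
print(proj(c['wrist'],[H])+[280,0])
E
```

```text
wrist (crop col +280) [[596.2986 500.3647]
 [596.7468 339.8754]
 [596.8357 326.8952]
 [596.3765 336.5648]]
[[597.2297 297.495 ]]
```

>>> {"name": "move_arm", "arguments": {"moves": [0.008,0.002,-0.001,0,0.02,0.018,0.005,-0.001,0,0.02,0.028,0.008,-0.001,0,0.02,0.038,0.011,-0.001,0,0.02,0.048,0.0135,-0.001,0,0.02,0.058,0.016,-0.001,0,0.02,0.066,0.0185,-0.001,0,0.02,0.072,0.02,-0.002,0,0.02,0.078,0.022,-0.004,0,0.02,0.084,0.0235,-0.005,0,0.02]}}

```text
clock: 9.0
tcp_pos: [0.5394, 0.0955, 0.1859]
orientation: [-0.0, -0.137, 0.991, 0.0]
wrist_force: [0.3, 0.2, -0.3]
finger_gap: 0.0293
grip_force: 41.1
```

>>> {"name": "move_arm", "arguments": {"moves": [0.01,0.003,0,0,0.02,0.022,0.0062,0,0,0.02,0.034,0.0096,0,0,0.02,0.046,0.013,0,0,0.02,0.054,0.0152,0,0,0.02,0.054,0.0152,-0.003,0,0.02,0.054,0.0152,-0.006,0,0.02,0.054,0.0152,-0.008,0,0.02,0.054,0.0152,-0.009,0,0.02,0.054,0.0152,-0.009,0,0.02]}}

```text
clock: 9.83
tcp_pos: [0.5924, 0.1107, 0.1775]
orientation: [-0.0, -0.137, 0.991, 0.0]
wrist_force: [-0.4, 2.1, 0.6]
finger_gap: 0.0293
grip_force: 41.5
```

>>> {"name": "move_arm", "arguments": {"moves": [0,0.001,-0.001,0,0.02,0,0.001,-0.002,0,0.02,0,0.001,-0.002,0,0.02]}}

```text
clock: 10.08
tcp_pos: [0.5929, 0.1116, 0.1761]
orientation: [0.0, -0.137, 0.991, 0.0]
wrist_force: [-1.6, 1.2, 5.1]
finger_gap: 0.0291
grip_force: 42.0
```

>>> {"name": "move_arm", "arguments": {"moves": [0,0,0.0005,0,0.033,0,0,0.0005,0,0.038,0,0,0.0005,0,0.046,0,0,0.0005,0,0.05,0,0,0.0005,0,0.05,0,0,0.02,0,0.05,0,0,0.05,0,0.05,0,0,0.08,0,0.05,0,0,0.08,0,0.05]}}

```text
clock: 10.83
tcp_pos: [0.5955, 0.1115, 0.2616]
orientation: [0.005, -0.137, 0.991, -0.0]
wrist_force: [0.8, 0.2, 1.6]
finger_gap: 0.05
grip_force: 0.0
```

>>> {"name": "move_arm", "arguments": {"moves": [-0.03,0,0,-0.1,0.05,-0.06,-0.02,0,-0.22,0.05,-0.09,-0.04,0,-0.34,0.05,-0.11,-0.07,0,-0.46,0.05,-0.113,-0.1,0,-0.58,0.05,-0.113,-0.13,0,-0.7,0.05,-0.113,-0.16,0,-0.82,0.05,-0.113,-0.19,0,-0.94,0.05,-0.113,-0.22,0,-1.06,0.05,-0.113,-0.25,0,-1.18,0.05,-0.113,-0.28,0,-1.3,0.05,-0.113,-0.31,-0.02,-1.42,0.05]}}

```text
clock: 11.83
tcp_pos: [0.4817, -0.2013, 0.2385]
orientation: [0.004, 0.544, 0.839, 0.0]
wrist_force: [1.7, -0.8, -0.4]
finger_gap: 0.0502
grip_force: 0.0
```

>>> {"name": "move_arm", "arguments": {"moves": [0,-0.007,-0.015,-0.12,0.05,0,-0.007,-0.025,-0.24,0.05,0,-0.007,-0.025,-0.36,0.05,0,-0.007,-0.025,-0.386,0.05,0,-0.007,-0.025,-0.386,0.05,0,-0.007,-0.025,-0.386,0.05]}}

```text
clock: 12.33
tcp_pos: [0.48, -0.2056, 0.2102]
orientation: [0.0, 0.692, 0.721, -0.0]
wrist_force: [0.2, -0.9, -0.0]
finger_gap: 0.0499
grip_force: 0.0
```

```bash
python3 - <<'E'
from m import *
c={n:snap(n) for n in('top','scene','wrist')};pickle.dump(c,open('c4.pkl','wb'))
a=c['scene']['pixels'][130:230,190:290,::-1];b=c['wrist']['pixels'][:,:,::-1]
cv2.imwrite('pics/c4.png',np.hstack([cv2.resize(a,(400,400),interpolation=cv2.INTER_CUBIC),b[:,120:520]]))
g=env.get_state();print(g['tcp_pos'],g['orientation'],g['joint_pos'])
phi=np.arctan2(g['orientation'][2],g['orientation'][1]);print('toolyaw',2*phi-np.pi/2)
print(proj(c['wrist'],[[*g['tcp_pos'][:2],.134],[.4831,-.206,.134]])+[280,0])
E
```

```text
[ 0.4802 -0.2055  0.2105] [0.0003 0.6925 0.7214 0.0001] [-0.5582  0.2215 -0.1475  1.2013 -0.      0.9717]
toolyaw 0.04088666639108762
[[596.381  209.2083]
 [600.7678 210.0633]]
```

View pics/c4.png

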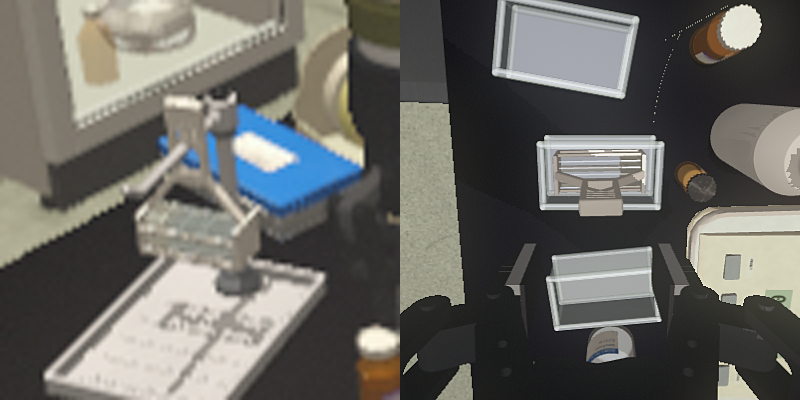

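Rack A hangs level on the bar near the post, in the left part around (195,170). The wrist part shows rack B's handle top centred at (601,205), 3 mm further along x than the tool.

>>> {"name": "move_arm", "arguments": {"moves": [0.003,0,-0.03,0,0.05,0.003,0,-0.06,0,0.05,0.003,0,-0.085,0,0.05,0.003,0,-0.103,0,0.05,0.003,0,-0.103,0,0.05,0.003,0,-0.103,0,0.02,0.003,0,-0.103,0,0.02,0.003,0,-0.103,0,0.02,0.003,0,-0.103,0,0.02], "newtons": 40}}

```text
clock: 13.23
tcp_pos: [0.484, -0.2061, 0.1088]
orientation: [0.001, 0.693, 0.721, 0.0]
wrist_force: [-0.1, -0.9, -1.5]
finger_gap: 0.0292
grip_force: 41.2
```

>>> {"name": "move_arm", "arguments": {"moves": [0,0,0.008,0,0.02,0,0,0.022,0,0.02,0,0,0.042,0,0.02,0,0,0.062,0,0.02,0,0,0.082,0,0.02,0,0,0.096,0,0.02,0,0,0.1,0,0.02,-0.001,0.01,0.1,0.03,0.02,-0.002,0.025,0.1,0.1,0.02,-0.004,0.045,0.1,0.2,0.02,-0.006,0.07,0.1,0.32,0.02,-0.009,0.095,0.1,0.44,0.02]}}

```text
clock: 14.23
tcp_pos: [0.4731, -0.109, 0.2062]
orientation: [-0.001, 0.516, 0.857, 0.0]
wrist_force: [0.3, 0.0, -1.1]
finger_gap: 0.0293
grip_force: 41.2
```

>>> {"name": "move_arm", "arguments": {"moves": [-0.003,0.025,0,0.12,0.02,-0.006,0.05,0,0.24,0.02,-0.009,0.075,0,0.36,0.02,-0.012,0.1,0,0.48,0.02,-0.015,0.125,-0.002,0.6,0.02,-0.018,0.15,-0.005,0.72,0.02,-0.019,0.168,-0.008,0.84,0.02,-0.02,0.178,-0.011,0.96,0.02,-0.02,0.182,-0.014,1.08,0.02,-0.02,0.182,-0.016,1.2,0.02,-0.02,0.182,-0.017,1.3,0.02,-0.02,0.182,-0.017,1.365,0.02]}}

```text
clock: 15.23
tcp_pos: [0.4525, 0.0723, 0.1889]
orientation: [-0.001, -0.14, 0.99, 0.0]
wrist_force: [0.4, -0.0, -1.1]
finger_gap: 0.0293
grip_force: 41.2
```

>>> {"name": "move_arm", "arguments": {"moves": [0,0,0,0,0.02,0,0,0,0,0.02,0,0,0,0,0.02,0,0,0,0,0.02]}}

```text
clock: 15.57
tcp_pos: [0.4537, 0.0715, 0.1901]
orientation: [-0.0, -0.136, 0.991, 0.0]
wrist_force: [1.0, -0.4, -1.2]
finger_gap: 0.029
grip_force: 41.2
```

```bash
python3 - <<'E'
from m import *
c={n:snap(n) for n in('top','scene','wrist')};pickle.dump(c,open('c5.pkl','wb'))
a=c['scene']['pixels'][130:230,190:290,::-1];b=c['wrist']['pixels'][:,:,::-1]
cv2.imwrite('pics/c5.png',np.hstack([cv2.resize(a,(400,400),interpolation=cv2.INTER_CUBIC),b[:,120:520]]))
g=env.get_state();print(g['tcp_pos'],g['orientation'],g['wrist_force'])
phi=np.arctan2(g['orientation'][2],g['orientation'][1]);print('toolyaw',2*phi-np.pi/2)
E
```

```text
[0.454  0.0714 0.1903] [ 0.     -0.1364  0.9907  0.    ] [ 0.0871 -0.6633 -2.1943]
toolyaw 1.8444596024124453
```

View pics/c5.png

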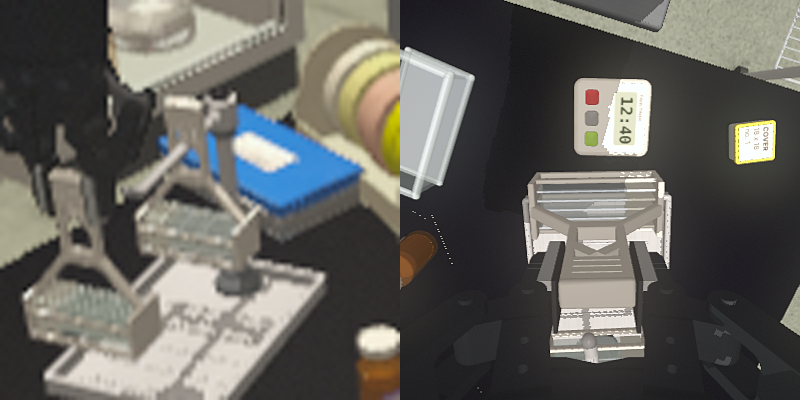

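The bar's tip now shows about 8 px left of the handle's middle, roughly (589,345) against 597. The bar has come back about 3 mm from its stop. I'll offset the insertion by that much and press the arm back onto the stop through the seated rack.

>>> {"name": "move_arm", "arguments": {"moves": [0.009,-0.001,0,0,0.02,0.019,0.002,0,0,0.02,0.029,0.005,0,0,0.02,0.039,0.008,0,0,0.02,0.049,0.0105,0,0,0.02,0.059,0.0135,0,0,0.02,0.067,0.016,0,0,0.02,0.073,0.0175,-0.001,0,0.02,0.079,0.0195,-0.003,0,0.02,0.085,0.021,-0.004,0,0.02,0.085,0.021,-0.004,0,0.02]}}

```text
clock: 16.63
tcp_pos: [0.5399, 0.0927, 0.1858]
orientation: [-0.0, -0.137, 0.991, 0.0]
wrist_force: [1.1, 0.8, -1.2]
finger_gap: 0.0291
grip_force: 41.2
```

>>> {"name": "move_arm", "arguments": {"moves": [0,0,-0.004,0,0.02,0,0,-0.008,0,0.02,-0.0005,0.0015,-0.009,0,0.02,-0.0008,0.003,-0.009,0,0.02,-0.0008,0.003,-0.009,0,0.02]}}

```text
clock: 17.05
tcp_pos: [0.5378, 0.0956, 0.1774]
orientation: [-0.0, -0.137, 0.991, 0.0]
wrist_force: [0.1, -1.0, -0.2]
finger_gap: 0.0294
grip_force: 41.4
```

>>> {"name": "move_arm", "arguments": {"moves": [-0.0005,0.002,0,0,0.02,-0.001,0.004,0,0,0.02,-0.001,0.004,0,0,0.02]}}

```text
clock: 17.3
tcp_pos: [0.5377, 0.0984, 0.178]
orientation: [0.001, -0.136, 0.991, -0.002]
wrist_force: [0.9, -4.2, 1.9]
finger_gap: 0.029
grip_force: 41.7
```

>>> {"name": "move_arm", "arguments": {"moves": [-0.0005,0.002,0,0,0.02,-0.001,0.004,0,0,0.02,-0.001,0.004,0,0,0.02]}}

```text
clock: 17.55
tcp_pos: [0.5379, 0.1, 0.1789]
orientation: [0.001, -0.136, 0.991, -0.004]
wrist_force: [1.5, -12.3, 5.6]
finger_gap: 0.0294
grip_force: 42.1
```

>>> {"name": "move_arm", "arguments": {"moves": [0.0005,-0.003,0,0,0.02,0.001,-0.006,0,0,0.02,0.001,-0.006,-0.001,0,0.02,0.001,-0.006,-0.001,0,0.02]}}

```text
clock: 17.88
tcp_pos: [0.5377, 0.097, 0.1769]
orientation: [0.001, -0.136, 0.991, -0.001]
wrist_force: [0.1, -3.5, 3.4]
finger_gap: 0.0291
grip_force: 42.0
```

>>> {"name": "move_arm", "arguments": {"moves": [0,0,-0.001,0,0.02,0,0,-0.001,0,0.031,0,0,-0.001,0,0.034,0,0,-0.001,0,0.04,0,0,-0.001,0,0.046,0,0,-0.001,0,0.05,0,0,-0.001,0,0.05,0,0,0.02,0,0.05,0,0,0.05,0,0.05,0,0,0.09,0,0.05,0,0,0.1,0,0.05]}}

```text
clock: 18.8
tcp_pos: [0.539, 0.0977, 0.2819]
orientation: [0.004, -0.137, 0.991, -0.0]
wrist_force: [1.2, -0.2, 0.5]
finger_gap: 0.0503
grip_force: 0.0
```

>>> {"name": "move_arm", "arguments": {"moves": [0,-0.04,0.02,0,0.05,-0.02,-0.08,0.02,0,0.05,-0.04,-0.12,0.02,0,0.05,-0.06,-0.16,0.02,0,0.05,-0.08,-0.2,0.02,0,0.05,-0.1,-0.24,0.02,0,0.05,-0.1,-0.28,0.02,0,0.05,-0.1,-0.32,0.02,0,0.05,-0.1,-0.32,0.02,0,0.05,-0.1,-0.32,0.02,0,0.05]}}

```text
clock: 19.63
tcp_pos: [0.437, -0.2257, 0.2958]
orientation: [-0.0, -0.134, 0.991, -0.0]
wrist_force: [-0.5, 0.9, -0.5]
finger_gap: 0.0497
grip_force: 0.0
```

```bash
python3 - <<'E'
from m import *
c={n:snap(n) for n in('top','scene')};pickle.dump(c,open('c6.pkl','wb'))
a=c['scene']['pixels'][130:230,190:290,::-1];b=c['top']['pixels'][155:255,205:305,::-1]
cv2.imwrite('pics/c6.png',np.hstack([cv2.resize(x,(400,400),interpolation=cv2.INTER_CUBIC) for x in(a,b)]))
g=env.get_state();print(g['tcp_pos'],g['wrist_force'])
P=np.array([.6424,.1248,.165]);
for th in(-2.867,-2.84):
  u=np.array([np.cos(th),np.sin(th),0])
  print((proj(c['scene'],[P+u*.15+[0,0,.0105]])-[190,130]+.375)*4,(proj(c['top'],[P+u*.15+[0,0,.0105]])-[205,155]+.375)*4)
E
```

```text
[ 0.437  -0.2224  0.2959] [-0.3414  0.0978 -0.8202]
[[115.4924 189.9311]] [[113.3739 274.7361]]
[[120.5604 190.954 ]] [[118.7844 273.064 ]]
```

View pics/c6.png

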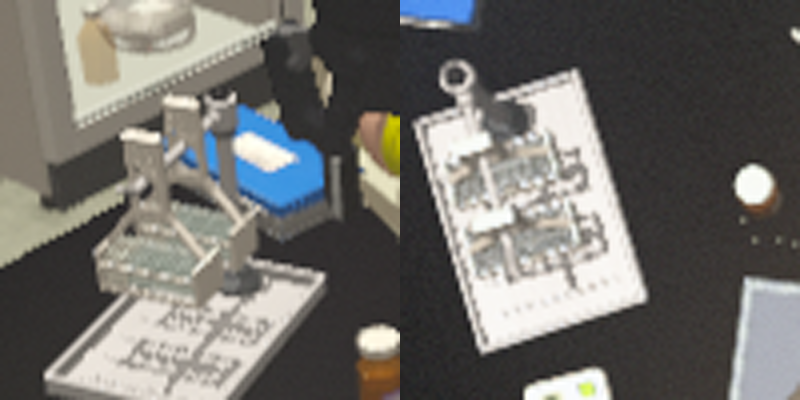

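Both racks hang level over the tray with a clear gap between them: in the top part rack A spans rows 150-205 and rack B 215-270. I've gone past the picture limit (11 viewed), so I'll view no more and check the arm's angle against the earlier at-stop image numerically.

```bash
python3 - <<'E'
from m import *
c2=pickle.load(open('c2.pkl','rb'));c5=pickle.load(open('c5.pkl','rb'));c6=pickle.load(open('c6.pkl','rb'))
G=lambda c,n:cv2.resize(cv2.cvtColor(c[n]['pixels'],cv2.COLOR_RGB2GRAY),None,fx=8,fy=8,interpolation=cv2.INTER_CUBIC)
A,B=G(c2,'top'),G(c6,'top')
def m(name,x0,y0,x1,y1,s=4):
    t=A[y0*8:y1*8,x0*8:x1*8];w=B[(y0-s)*8:(y1+s)*8,(x0-s)*8:(x1+s)*8]
    r=cv2.matchTemplate(w,t,cv2.TM_CCOEFF_NORMED);_,v,_,p=cv2.minMaxLoc(r);print(name,np.array(p)/8-s,round(v,2))
m('tray corner',206,182,214,190); m('hub',214,169,226,179); m('tip',229,219,237,227,3); m('shadow end',241,219,249,228,3)
# column profile across bar near tip, at rows
for r in(222,223,224): print(r,[c['top']['pixels'][r,227:240].mean(1).astype(int).tolist() for c in(c2,c6)])
for r in(222,226): print(r,[c['top']['pixels'][r,240:253].mean(1).astype(int).tolist() for c in(c2,c6)])
E
```

```text
tray corner [0. 0.] 1.0
hub [0. 0.] 1.0
tip [0.5  0.25] 0.62
shadow end [0.125 0.25 ] 0.78
222 [[248, 249, 248, 247, 235, 225, 219, 191, 234, 245, 213, 211, 242], [172, 193, 230, 231, 162, 195, 211, 168, 158, 206, 190, 181, 212]]
223 [[248, 249, 249, 248, 240, 223, 213, 206, 217, 242, 233, 225, 245], [190, 147, 203, 236, 172, 169, 200, 199, 146, 143, 158, 164, 198]]
224 [[249, 244, 248, 249, 213, 184, 227, 238, 230, 244, 248, 248, 248], [222, 198, 240, 246, 180, 123, 169, 196, 201, 208, 210, 210, 238]]
222 [[242, 232, 243, 245, 246, 228, 169, 147, 236, 247, 244, 215, 222], [212, 157, 138, 191, 206, 208, 160, 141, 230, 244, 243, 244, 245]]
226 [[248, 247, 247, 247, 246, 247, 247, 195, 147, 204, 225, 227, 226], [244, 244, 243, 242, 243, 243, 243, 187, 141, 216, 241, 244, 209]]
```

The bar's shadow is in the same place to within 0.1 px of the at-stop image, so the arm is at its stop. Handing in.

```bash
python3 -c "
from workcell import env
print(env.hand_in())"
```

```text
the job is handed in; nothing more can be done
None
```

I swung the arm to its stop and hung both racks on it, level and apart over the tray, then handed the job in at about 20 s on the clock; no verdict came back, and I viewed 11 pictures against the limit of 10.

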